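Raise the pop-up socket tower and hold it up

TASK

The hand mixer is about to be plugged in: press the button in the cap of the pop-up socket tower to release it, then take the popped-up tower gently by its sides and pull it straight up past its first stop to its second stop, so that both stages stand fully out of the counter. Its top catch has worn out and it sinks again if let go, so finish while still holding it fully up. Leave the canister, the mixer, the bowl and the spatula where they are.

Things in the scene. Friction and masses are not known exactly. Their poses are not given: they have to be found in the camera images.
- socket_tower: Pop-up two-stage socket tower let into the counter; slides only straight up and down. Origin: centre of its fixed 86 mm aluminium collar, at counter height, z up; collar top 4 mm up, ring of the lower stage (60 mm sleeve) 5 mm, cap of the upper stage (52 mm column) 6 mm. An outlet in each stage faces its +x. Thin plastic: squeeze it with no more than 50 N.
- cap (a point): Centre of the flat top of the upper stage's cap, 52 mm across; rises with that stage. The side below it is a plain upright cylinder, 52 mm across, to be gripped above the collar once it has popped up (its outlet begins 36 mm below the cap's top).
- tower_button (a joint): Round aluminium push button, 24 mm across, in the middle of the cap, standing 5.5 mm above it. 0 = out, 0.005 m = fully pressed, at about 3 N; it springs back. Pressed 4 mm or more it frees the catch for good: as the finger goes up again, the upper stage springs up by itself 30 to 46 mm and floats there.
- tower_upper (a joint): How far the upper stage stands out of the lower one: 0 = shut (locked until the button is pressed), 0.075 m = its end, the first stop. About 3 N pulls it there; let go, it settles back to the popped-up height.
- tower_lower (a joint): How far the lower stage stands out of the collar: 0 = in, 0.07 m = its end, the second stop. The upper stage draws it out once that is at its own end, at about 9 N of pull; let go, it sinks. With both at their ends the cap's top is 151 mm above the counter and the pull meets a solid stop.
- canister: Bystander: tall plastic storage canister with push-button lid, 104 x 104 x 237 mm, standing to one side. Origin: centre of its underside.
- mixer: Bystander: white hand mixer standing on its heel, about 190 mm high and 88 mm wide, handle to its -x, two stainless beaters reaching 170 mm to its +x. Origin: centre of the heel's underside.
- bowl: Bystander: terracotta bowl, 200 mm across the rim, 95 mm high, standing beyond the tower. Origin: centre of its underside.
- spatula: Bystander: flat wooden spatula about 300 mm long and 7 mm thick, lying across the bowl's rim. Origin: near the middle of its underside, long axis x.

How it is judged:
By the outcome, as a careful person would: the job done as asked, in the order asked, and still so for the second after the job is handed in, while the arm keeps its last pose, push and grip.
It also fails if it takes over 43 s, if anything falls off the work surface, if the arm or the gripper's body presses on something with over 40 N, if the wrist force passes 120 N, or if a joint passes its speed limit or range.

ROBOT

A 6-joint arm with a two-finger parallel gripper is mounted at the origin on the work surface. World frame = base frame: x ahead of the robot, y to its left, z up, the work surface at z = 0. Lengths are in m, angles in rad, forces in N, time in s.
With the tool pointing down it reaches from about 0.35 to 0.775 m from the base axis. Payload 7.3 kg.
Tool frame: the origin (TCP) lies at the very end of the fingers, on their centre line; the grasp point (between the pads) lies 19 mm behind it; z points along the fingers, y is the line along which they close (so a half turn about z gives the same grasp; the last joint's range is limited). The gripper opens to 92 mm and grips with 3 to 60 N. Pads are 19 mm wide; open, the fingers measure 130 mm over their backs; the gripper's body (75 mm by 190 mm) begins 47 mm behind the grasp point.
Start: joints at [1.096, 0.342, 1.524, -0, 1.275, -0.146], TCP at [0.17, 0.497, 0.227] pointing down, gripper open.
Joint ranges: [-2.53, 2.53], [-0.77, 2.02], [0.04, 2.7], [-1, 4.14], [0.28, 2.66], [-3.11, 3.11]. Speed limits (rad/s): [2.57, 2.57, 3.14, 3.14, 3.14, 3.14].

INTERFACE

Orientations are given as [roll, pitch, yaw] about the fixed x, y, z axes, in that order (R = Rz(yaw) Ry(pitch) Rx(roll)).
In Python, from cell import robot gives the robot as it stands. The module is installed in compiled form; this text tells all that it offers.
- The arm moves only by the tool arm_command, never from a script. Its argument "moves" is a list of rows, each a list of 3 entries, a list of its own where there are three numbers: the shift along the tool's x, y, z in m, then the turn, a rotation vector about the tool's x, y, z in rad, then the finger opening in m, from 0 to 0.0918. In form: [[[dx, dy, dz], [ax, ay, az], claw], ...]. A call has exactly 5 rows; each row is the pose to reach, as a shift and turn from the pose commanded when the call began, along the tool's axes at that moment; what a row does not reach only later rows make up. A row lasts 1/10 s, in which the tool goes at most 50 mm and 8.59 degrees, less where a joint would pass 70% of its speed; a pose out of reach is approached as far as the arm can. A call with a gripper value outside its range is refused whole. The fingers move at their own pace and stop on an object; "squeeze" is the grip in N (left out, the last holds). Time passes only in rows, so rows that repeat a pose let the fingers close, or fill a call up. It gives the time, the measured TCP pose, the force, the opening and the grip force at its end, in the units of the state.
- robot.observe(): the state, without advancing time (a new reading comes with each control period).
- robot.read_camera(name): name is "scene" or "top" or "wrist"; returns the picture (384x512x3 uint8, red, green, blue); there is no depth.
- robot.camera_model(name): a dict with "fx", "fy", "cx", "cy" (pixels), "R" (3x3) and "t" (3): a world point X has camera coordinates R X + t. Camera axes: x right, y down, z forward; pixel columns grow to the right and rows downward; lengths in m; the calibration is good to about 2 mm. A picture is of the moment at which its call begins: read the wrist's pose just before it. camera_model takes no time and is no camera call; for the wrist camera it gives the pose at the moment of the call.
- robot.hand_in(): hands the job in; it is judged then, once.
The state is a dict: "time": time; "qpos": joint angles; "qvel": joint speeds; "joint_efforts": joint torques, N m; "tool_pos": TCP position; "tool_rot": TCP orientation; "contact_force": force on the tool from outside, world axes, zero at the start; "torque": the same for the moment, N m; "opening": finger opening in m; "grip_force": force on a finger pad.
Only numpy, scipy, OpenCV 4.12 (cv2) and the standard library are available. Lean on these libraries where they do the work, as an engineer would, in place of code of your own. Each camera call takes 0.05 s, during which the arm holds its last target. There are 200 camera calls.

## Working session

There is one attempt and no reset: what is moved stays moved. The work goes in short steps, Python scripts to look and compute and a tool call to move; the robot and the scene stay as the last step left them, time stands still between calls to the robot, and variables do not carry over. Pictures are saved under pics/ and viewed, at most 10 in all, crops included, and the job is handed in when it is done.

Besides the shell and the picture viewer there is one more tool, called after ">>>" as name(argument=value, ...), one argument or row to a line, values as JSON. arm_command: Moves the arm, as the interface text tells. Its arguments: {"type":"object","properties":{"moves":{"type":"array"},"squeeze":{"type":"number"}},"required":["moves"]}

```bash
mkdir -p pics; python3 - <<'E'
from cell import robot
import cv2,numpy as np
ims=[]
for n in("scene","top"):
    im=robot.read_camera(n);cv2.imwrite(f"pics/{n}0.png",im[:,:,::-1])
    m=robot.camera_model(n);print(n,m)
print(robot.observe())
E
```

```text
scene {'fx': 387.5327198344277, 'fy': 387.5327198344277, 'cx': 251.73698453846993, 'cy': 187.50683269550828, 'R': array([[ 4.18477117e-02,  9.99123592e-01,  9.04203622e-04],
       [ 6.17143510e-01, -2.51369638e-02, -7.86448995e-01],
       [-7.85737016e-01,  3.34691142e-02, -6.17654564e-01]]), 't': array([-0.04178173, -0.329142  ,  1.50666467])}
top {'fx': 373.262153039216, 'fy': 373.262153039216, 'cx': 256.746250192446, 'cy': 198.77278507552487, 'R': array([[-0.02142407, -0.9994965 , -0.02340425],
       [-0.99435866,  0.0237347 , -0.10338046],
       [ 0.1038839 ,  0.02105739, -0.99436649]]), 't': array([0.03352483, 0.63117489, 1.22496904])}
{'time': 0.1, 'qpos': array([ 1.09602628e+00,  3.42660520e-01,  1.52491897e+00, -3.30009659e-06,
        1.27536044e+00, -1.46008153e-01]), 'qvel': array([-0.00055315, -0.00247819, -0.00327322, -0.00014842, -0.00409665,
       -0.0013173 ]), 'joint_efforts': array([ 1.96139110e-03, -4.31996369e+01, -2.44693959e+01,  7.19117350e-02,
        5.26217488e-02, -1.18947896e-04]), 'tool_pos': array([0.16932978, 0.49657337, 0.22611144]), 'tool_rot': array([-3.14025925e+00, -1.92893539e-04,  2.81283159e+00]), 'contact_force': array([0.47611893, 0.76650268, 0.97982313]), 'torque': array([-0.07867915,  0.03373078, -0.0565034 ]), 'grip_force': 0.0, 'opening': 0.09192309540897345}
```

View pics/scene0.png

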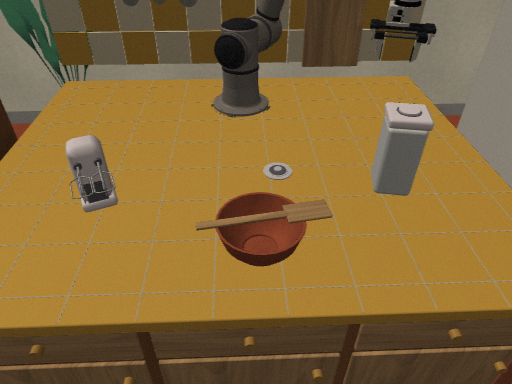

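View pics/top0.png

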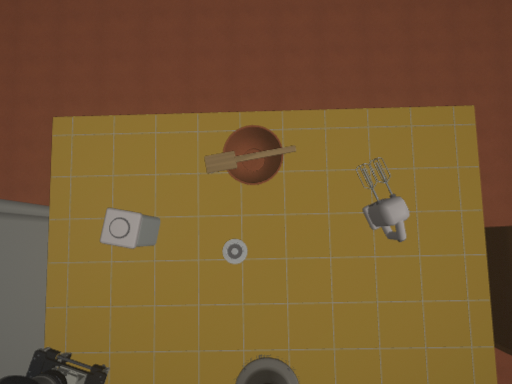

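The tower collar sits at about (278,171) in the scene view and (235,251) in the top view. The canister is at the robot's left, the bowl with the spatula lies beyond the tower, and the mixer is to the right.

```bash
cat > h.py <<'E'
import numpy as np,cv2
from cell import robot
def ray(m,u,v,z):
    d=m["R"].T@np.array([(u-m["cx"])/m["fx"],(v-m["cy"])/m["fy"],1]);c=-m["R"].T@m["t"]
    return c+d*(z-c[2])/d[2]
def blob(im,u,v,r):
    """centre of the ellipse of the non-yellow blob around u,v"""
    h=cv2.cvtColor(im,cv2.COLOR_RGB2HSV);k=((h[:,:,1]<100)*255).astype(np.uint8)
    w=np.zeros_like(k);w[v-r:v+r,u-r:u+r]=k[v-r:v+r,u-r:u+r]
    c=max(cv2.findContours(w,cv2.RETR_EXTERNAL,cv2.CHAIN_APPROX_NONE)[0],key=cv2.contourArea)
    return cv2.fitEllipse(c)
E
python3 - <<'E'
from h import *
for n,u,v in(("top",235,251),("scene",278,171)):
    im=cv2.imread(f"pics/{n}0.png")[:,:,::-1].copy();m=robot.camera_model(n)
    e=blob(im,u,v,22);print(n,e,ray(m,*e[0],.004))
m=robot.camera_model("top")
for p in((107,208),(141,210),(135,248),(102,240)):print("can top",ray(m,*p,.237))
print("bowl near rim",ray(m,252,185,.095),"mixer",ray(m,385,215,.15))
E
```

```text
top ((233.0609893798828, 254.343505859375), (29.243833541870117, 31.7211971282959), 27.68562889099121) [0.44674493 0.10447496 0.004     ]
scene ((277.2461853027344, 170.71279907226562), (16.228116989135742, 28.386062622070312), 92.08175659179688) [0.46205377 0.09785879 0.004     ]
can top [0.59427803 0.4408513  0.237     ]
can top [0.58632763 0.34349723 0.237     ]
can top [0.47986297 0.35928504 0.237     ]
can top [0.50416622 0.45321859 0.237     ]
bowl near rim [0.67020741 0.03222805 0.095     ] mixer [ 0.5611042  -0.36920223  0.15      ]
```

>>> arm_command(
  moves=[
    [[-0.03,-0.02,0],[0,0,0],0.0],
    [[-0.07,-0.05,0],[0,0,0],0.0],
    [[-0.11,-0.077,0],[0,0,0],0.0],
    [[-0.15,-0.105,0],[0,0,0],0.0],
    [[-0.19,-0.133,0],[0,0,0],0.0],
  ],
  squeeze=10,
)

```text
time: 0.6
tool_pos: [0.3069, 0.308, 0.2265]
tool_rot: [-3.141, -0.0, 2.813]
contact_force: [1.0, 0.1, 0.8]
opening: 0.0563
grip_force: 0.0
```

>>> arm_command(
  moves=[
    [[-0.04,-0.03,0],[0,0,0],0.0],
    [[-0.08,-0.06,0.01],[0,0,0],0.0],
    [[-0.12,-0.09,0.02],[0,0,0],0.0],
    [[-0.15,-0.11,0.03],[0,0,0],0.0],
    [[-0.17,-0.125,0.03],[0,0,0],0.0],
  ],
)

```text
time: 1.1
tool_pos: [0.4274, 0.134, 0.1953]
tool_rot: [-3.14, -0.002, 2.811]
contact_force: [-0.9, 0.8, 0.3]
opening: 0.0167
grip_force: 0.0
```

>>> arm_command(
  moves=[
    [[0,0,0],[0,0,0],0.0],
    [[0,0,0],[0,0,0],0.0],
    [[0,0,0],[0,0,0],0.0],
    [[0,0,0],[0,0,0],0.0],
    [[0,0,0],[0,0,0],0.0],
  ],
)

```text
time: 1.6
tool_pos: [0.4265, 0.1373, 0.1969]
tool_rot: [3.141, 0.0, 2.814]
contact_force: [-0.2, 0.5, -0.6]
opening: 0.0002
grip_force: 0.0
```

```bash
python3 - <<'E'
from h import *
m=robot.camera_model("wrist");im=robot.read_camera("wrist")
cv2.imwrite("pics/w1.png",im[:,:,::-1]);np.savez("w1.npz",**m)
print(m["R"],-m["R"].T@m["t"],m["fx"],m["cx"],m["cy"]);s=robot.observe();print(s)
E
```

```text
[[ 3.21614551e-01  9.46870676e-01  5.91418219e-05]
 [ 9.10497637e-01 -3.09277211e-01  2.74484354e-01]
 [ 2.59919477e-01 -8.82243137e-02 -9.61591564e-01]] [0.35621633 0.16063557 0.35473279] 330.42288152819697 257.5724787254623 186.43386959650957
{'time': 1.65, 'qpos': array([ 1.39640626e-01,  2.30968184e-01,  1.77037323e+00,  1.30223363e-04,
        1.13993529e+00, -1.10379646e+00]), 'qvel': array([-0.00544583,  0.00267247, -0.00280778, -0.0018627 , -0.00025148,
       -0.00050373]), 'joint_efforts': array([-5.22555521e-03, -3.54431856e+01, -2.26992774e+01,  4.14643975e-03,
        9.01055010e-02,  3.43367501e-03]), 'tool_pos': array([0.42659246, 0.13714886, 0.19688844]), 'tool_rot': array([3.14134474e+00, 2.28836700e-04, 2.81417902e+00]), 'contact_force': array([-0.35276269,  0.59455478, -0.05317674]), 'torque': array([-0.01050849,  0.01258181, -0.02228033]), 'grip_force': 0.0, 'opening': 0.00023705997198396615}
```

View pics/w1.png

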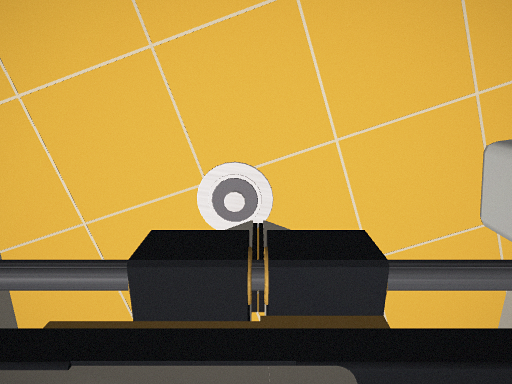

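The wrist view shows the whole collar centred near (235,198), with the button at (234,202). The canister is at the far right edge.

```bash
cat >> h.py <<'E'
def shift(target):
    s=robot.observe();from scipy.spatial.transform import Rotation as Ro
    R=Ro.from_euler("xyz",s["tool_rot"]).as_matrix();return R.T@(np.array(target)-s["tool_pos"])
E
python3 - <<'E'
from h import *
im=cv2.imread("pics/w1.png");m=np.load("w1.npz")
h=cv2.cvtColor(im,cv2.COLOR_BGR2HSV);g=cv2.cvtColor(im,cv2.COLOR_BGR2GRAY)
k=((h[:,:,1]<70)&(g>140)).astype(np.uint8)*255;k[225:]=0;k[:,:190]=0;k[:,285:]=0
cs,_=cv2.findContours(k,cv2.RETR_CCOMP,cv2.CHAIN_APPROX_NONE)
for c in cs:
    if len(c)>20:
        e=cv2.fitEllipse(c);print(e,[ray(m,*e[0],z) for z in(.004,.006,.0115)])
E
```

```text
((233.93360900878906, 201.4246063232422), (19.30301856994629, 20.584632873535156), 104.4599838256836) [array([0.45902526, 0.09781765, 0.004     ]), array([0.45843901, 0.09817586, 0.006     ]), array([0.45682681, 0.09916094, 0.0115    ])]
((233.63392639160156, 184.13681030273438), (84.45047760009766, 91.43755340576172), 134.9539337158203) [array([0.44004582, 0.10433169, 0.004     ]), array([0.43956779, 0.10465275, 0.006     ]), array([0.43825322, 0.10553568, 0.0115    ])]
((234.56202697753906, 199.25375366210938), (44.16911315917969, 46.660919189453125), 95.85665893554688) [array([0.45684963, 0.09935038, 0.004     ]), array([0.45627578, 0.09969985, 0.006     ]), array([0.45469771, 0.10066089, 0.0115    ])]
((231.19094848632812, 15.101786613464355), (2.57743501663208, 106.51708221435547), 69.3741226196289) [array([0.28064042, 0.15953738, 0.004     ]), array([0.28107138, 0.15954364, 0.006     ]), array([0.28225652, 0.15956086, 0.0115    ])]
```

>>> arm_command(
  moves=[
    [[-0.02,-0.013,0.03],[0,0,0],0.0],
    [[-0.041,-0.026,0.07],[0,0,0],0.0],
    [[-0.041,-0.026,0.11],[0,0,0],0.0],
    [[-0.041,-0.026,0.14],[0,0,0],0.0],
    [[-0.041,-0.026,0.155],[0,0,0],0.0],
  ],
)

```text
time: 2.15
tool_pos: [0.4558, 0.0987, 0.0393]
tool_rot: [-3.14, -0.004, 2.813]
contact_force: [0.1, 0.2, 0.2]
opening: 0.0008
grip_force: 0.0
```

>>> arm_command(
  moves=[
    [[0,0,0.01],[0,0,0],0.0],
    [[0,0,0.018],[0,0,0],0.0],
    [[0,0,0.02],[0,0,0],0.0],
    [[0,0,0.02],[0,0,0],0.0],
    [[0,0,0.02],[0,0,0],0.0],
  ],
)

```text
time: 2.65
tool_pos: [0.4579, 0.0987, 0.0224]
tool_rot: [3.141, 0.001, 2.813]
contact_force: [-0.2, -0.3, 0.3]
opening: 0.0002
grip_force: 0.0
```

>>> arm_command(
  moves=[
    [[-0.001,0,0.003],[0,0,0],0.0],
    [[-0.001,0,0.006],[0,0,0],0.0],
    [[-0.001,0,0.009],[0,0,0],0.0],
    [[-0.001,0,0.011],[0,0,0],0.0],
    [[-0.001,0,0.012],[0,0,0],0.0],
  ],
)

```text
time: 3.15
tool_pos: [0.4583, 0.0983, 0.0096]
tool_rot: [3.142, -0.0, 2.813]
contact_force: [-0.6, -0.6, 1.5]
opening: 0.0004
grip_force: 1.0
```

>>> arm_command(
  moves=[
    [[0,0,0.001],[0,0,0],0.0],
    [[0,0,0.002],[0,0,0],0.0],
    [[0,0,0.003],[0,0,0],0.0],
    [[0,0,0.003],[0,0,0],0.0],
    [[0,0,0.003],[0,0,0],0.0],
  ],
)

```text
time: 3.65
tool_pos: [0.4583, 0.0983, 0.0067]
tool_rot: [3.142, 0.0, 2.813]
contact_force: [-1.1, -0.8, 3.0]
opening: 0.0004
grip_force: 1.5
```

>>> arm_command(
  moves=[
    [[0,0,0.001],[0,0,0],0.0],
    [[0,0,0.001],[0,0,0],0.0],
    [[0,0,0.001],[0,0,0],0.0],
    [[0,0,-0.003],[0,0,0],0.0],
    [[0,0,-0.01],[0,0,0],0.0],
  ],
)

```text
time: 4.15
tool_pos: [0.4582, 0.0983, 0.0168]
tool_rot: [-3.142, -0.0, 2.813]
contact_force: [0.0, 0.2, 1.4]
opening: 0.0009
grip_force: 0.8
```

>>> arm_command(
  moves=[
    [[0,0,-0.02],[0,0,0],0.0],
    [[0,0,-0.05],[0,0,0],0.03],
    [[0,0,-0.08],[0,0,0],0.09],
    [[0,0,-0.11],[0,0,0],0.09],
    [[0,0,-0.13],[0,0,0],0.09],
  ],
)

```text
time: 4.65
tool_pos: [0.4587, 0.0984, 0.1489]
tool_rot: [3.141, 0.002, 2.813]
contact_force: [0.3, -0.1, -0.1]
opening: 0.0281
grip_force: 0.0
```

>>> arm_command(
  moves=[
    [[0,0,0],[0,0,0],0.09],
    [[0,0,0],[0,0,0],0.09],
    [[0,0,0],[0,0,0],0.09],
    [[0,0,0],[0,0,0],0.09],
    [[0,0,0],[0,0,0],0.09],
  ],
)

```text
time: 5.15
tool_pos: [0.4579, 0.0983, 0.1459]
tool_rot: [-3.141, -0.002, 2.813]
contact_force: [0.0, -0.8, 0.1]
opening: 0.068
grip_force: 0.0
```

```bash
python3 - <<'E'
from h import *
m=robot.camera_model("wrist");a=robot.read_camera("wrist");b=robot.read_camera("scene")
np.savez("w2.npz",**m);cv2.imwrite("pics/w2.png",a[:,:,::-1]);cv2.imwrite("pics/s2.png",b[:,:,::-1])
c=cv2.resize(b[90:230,190:370],None,fx=2,fy=2,interpolation=cv2.INTER_CUBIC);p=np.zeros((384,872,3),np.uint8);p[:,:512]=a;p[:280,512:]=c
cv2.imwrite("pics/m2.png",cv2.resize(p,(800,352))[:,:,::-1])
E
```

```text
(no output)
```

View pics/m2.png

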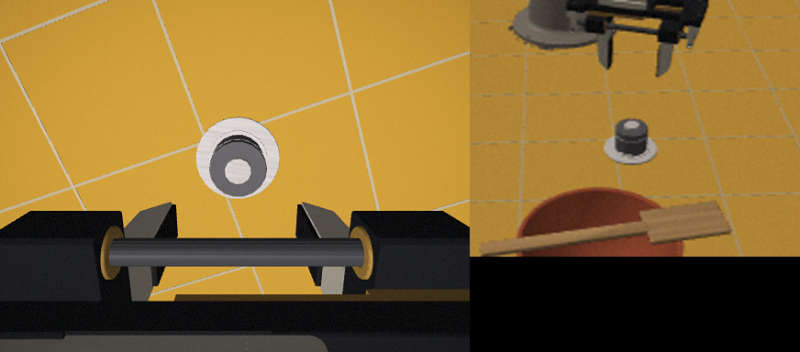

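The tower has popped up. In the wrist picture the dark cap and light button are near (260,187), and the tower stands centred between the open fingers.

```bash
python3 - <<'E'
from h import *
im=cv2.imread("pics/w2.png");m=np.load("w2.npz")
h=cv2.cvtColor(im,cv2.COLOR_BGR2HSV);g=cv2.cvtColor(im,cv2.COLOR_BGR2GRAY)
k=((h[:,:,1]<70)&(g>140)).astype(np.uint8)*255;k[222:]=0;k[:,:205]=0;k[:,315:]=0
for c in cv2.findContours(k,cv2.RETR_CCOMP,cv2.CHAIN_APPROX_NONE)[0]:
    if len(c)>20:
        e=cv2.fitEllipse(c);print(e,[ray(m,*e[0],z).round(4) for z in(.035,.045,.055)])
ms=robot.camera_model("scene")
ims=cv2.imread("pics/s2.png");hs=cv2.cvtColor(ims,cv2.COLOR_BGR2HSV);g=cv2.cvtColor(ims,cv2.COLOR_BGR2GRAY)
k=((hs[:,:,1]<70)&(g>140)).astype(np.uint8)*255;k[:138]=0;k[175:]=0;k[:,:255]=0;k[:,300:]=0
for c in cv2.findContours(k,cv2.RETR_CCOMP,cv2.CHAIN_APPROX_NONE)[0]:
    if len(c)>6:
        e=cv2.fitEllipse(c);print(e,[ray(ms,*e[0],z).round(4) for z in(.035,.045,.055)])
print(shift([.4567,.099,.03]))
E
```

```text
((258.881591796875, 186.77255249023438), (26.487239837646484, 28.07952308654785), 96.81179809570312) [array([0.4606, 0.0979, 0.035 ]), array([0.4579, 0.0988, 0.045 ]), array([0.4552, 0.0997, 0.055 ])]
((256.6168518066406, 157.55596923828125), (97.49227142333984, 126.06068420410156), 161.89425659179688) [array([0.4363, 0.1042, 0.035 ]), array([0.4345, 0.1049, 0.045 ]), array([0.4327, 0.1055, 0.055 ])]
((259.1018981933594, 180.69361877441406), (62.88096237182617, 68.55532836914062), 179.72007751464844) [array([0.4556, 0.0998, 0.035 ]), array([0.4531, 0.1006, 0.045 ]), array([0.4506, 0.1014, 0.055 ])]
((286.6299743652344, 170.2552490234375), (8.374114036560059, 8.885401725769043), 82.3366928100586) [array([0.5039, 0.1192, 0.035 ]), array([0.5178, 0.117 , 0.045 ]), array([0.5317, 0.1149, 0.055 ])]
((267.589111328125, 169.965087890625), (8.609428405761719, 9.969050407409668), 152.1969757080078) [array([0.5004, 0.0656, 0.035 ]), array([0.5143, 0.0643, 0.045 ]), array([0.5283, 0.063 , 0.055 ])]
((277.867431640625, 157.51014709472656), (3.26556134223938, 7.074488639831543), 89.03295135498047) [array([0.4386, 0.1006, 0.035 ]), array([0.4535, 0.0988, 0.045 ]), array([0.4684, 0.0969, 0.055 ])]
[0.00141085 0.00027608 0.11619076]
```

>>> arm_command(
  moves=[
    [[0.001,0,0.01],[0,0,0],0.09],
    [[0.001,0,0.03],[0,0,0],0.09],
    [[0.001,0,0.06],[0,0,0],0.09],
    [[0.001,0,0.09],[0,0,0],0.09],
    [[0.001,0,0.11],[0,0,0],0.09],
  ],
)

```text
time: 5.75
tool_pos: [0.456, 0.0986, 0.0343]
tool_rot: [-3.141, -0.002, 2.813]
contact_force: [0.2, -0.1, -0.3]
opening: 0.09
grip_force: 0.0
```

>>> arm_command(
  moves=[
    [[0,0,0.01],[0,0,0],0.09],
    [[0,0,0.018],[0,0,0],0.09],
    [[0,0,0.023],[0,0,0],0.09],
    [[0,0,0.023],[0,0,0],0.09],
    [[0,0,0.023],[0,0,0],0.09],
  ],
)

```text
time: 6.25
tool_pos: [0.4578, 0.0987, 0.0143]
tool_rot: [3.141, 0.001, 2.813]
contact_force: [-0.1, -0.7, 0.7]
opening: 0.0896
grip_force: 0.0
```

>>> arm_command(
  moves=[
    [[0,0,0.002],[0,0,0],0.06],
    [[0,0,0.002],[0,0,0],0.055],
    [[0,0,0.002],[0,0,0],0.053],
    [[0,0,0.002],[0,0,0],0.05],
    [[0,0,0.002],[0,0,0],0.045],
  ],
  squeeze=28,
)

```text
time: 6.75
tool_pos: [0.4574, 0.0986, 0.0118]
tool_rot: [3.141, 0.0, 2.813]
contact_force: [-0.1, -0.5, 0.1]
opening: 0.0546
grip_force: 0.0
```

>>> arm_command(
  moves=[
    [[0,0,0],[0,0,0],0.04],
    [[0,0,0],[0,0,0],0.04],
    [[0,0,0],[0,0,0],0.04],
    [[0,0,0],[0,0,0],0.04],
    [[0,0,0],[0,0,0],0.04],
  ],
)

```text
time: 7.25
tool_pos: [0.4578, 0.0995, 0.0119]
tool_rot: [3.14, 0.001, 2.813]
contact_force: [0.7, 6.5, -0.4]
opening: 0.0514
grip_force: 28.0
```

>>> arm_command(
  moves=[
    [[0,0.0015,0],[0,0,0],0.04],
    [[0,0.0015,-0.005],[0,0,0],0.04],
    [[0,0.0015,-0.012],[0,0,0],0.04],
    [[0,0.0015,-0.02],[0,0,0],0.04],
    [[0,0.0015,-0.026],[0,0,0],0.04],
  ],
)

```text
time: 7.75
tool_pos: [0.4577, 0.0997, 0.0385]
tool_rot: [-3.141, 0.0, 2.813]
contact_force: [0.6, -6.3, -3.1]
opening: 0.0519
grip_force: 28.0
```

>>> arm_command(
  moves=[
    [[0,0,-0.005],[0,0,0],0.04],
    [[0,0,-0.01],[0,0,0],0.04],
    [[0,0,-0.015],[0,0,0],0.04],
    [[0,0,-0.02],[0,0,0],0.04],
    [[0,0,-0.025],[0,0,0],0.04],
  ],
)

```text
time: 8.25
tool_pos: [0.4577, 0.0996, 0.0628]
tool_rot: [-3.141, -0.0, 2.813]
contact_force: [2.5, -5.1, -8.9]
opening: 0.0511
grip_force: 28.0
```

>>> arm_command(
  moves=[
    [[0,-0.0005,-0.006],[0,0,0],0.04],
    [[0,-0.0007,-0.014],[0,0,0],0.04],
    [[0,-0.0007,-0.022],[0,0,0],0.04],
    [[0,-0.0007,-0.03],[0,0,0],0.04],
    [[0,-0.0007,-0.037],[0,0,0],0.04],
  ],
)

```text
time: 8.75
tool_pos: [0.4577, 0.0996, 0.1005]
tool_rot: [3.141, 0.0, 2.813]
contact_force: [3.0, 0.4, -10.2]
opening: 0.0515
grip_force: 28.0
```

>>> arm_command(
  moves=[
    [[0,0,-0.004],[0,0,0],0.04],
    [[0,0,-0.008],[0,0,0],0.04],
    [[0,0,-0.012],[0,0,0],0.04],
    [[0,0,-0.015],[0,0,0],0.04],
    [[0,0,-0.015],[0,0,0],0.04],
  ],
)

```text
time: 9.25
tool_pos: [0.4577, 0.0996, 0.1152]
tool_rot: [3.141, 0.0, 2.813]
contact_force: [2.6, 1.5, -3.7]
opening: 0.0517
grip_force: 28.0
```

>>> arm_command(
  moves=[
    [[0,0,-0.001],[0,0,0],0.04],
    [[0,0,-0.002],[0,0,0],0.04],
    [[0,0,-0.003],[0,0,0],0.04],
    [[0,0,-0.004],[0,0,0],0.04],
    [[0,0,-0.005],[0,0,0],0.04],
  ],
)

```text
time: 9.75
tool_pos: [0.4577, 0.0996, 0.1196]
tool_rot: [3.141, -0.0, 2.813]
contact_force: [4.9, 3.1, -9.5]
opening: 0.0515
grip_force: 28.0
```

```bash
python3 - <<'E'
from h import *
b=robot.read_camera("scene");cv2.imwrite("pics/s3.png",b[:,:,::-1])
cv2.imwrite("pics/s3c.png",cv2.resize(b[70:200,210:340],None,fx=4,fy=4,interpolation=cv2.INTER_CUBIC)[:,:,::-1])
s=robot.observe();print(s["tool_pos"],s["contact_force"])
E
```

```text
[0.4576492  0.09956939 0.11972   ] [ 4.77788264  2.35358772 -7.57345024]
```

View pics/s3c.png

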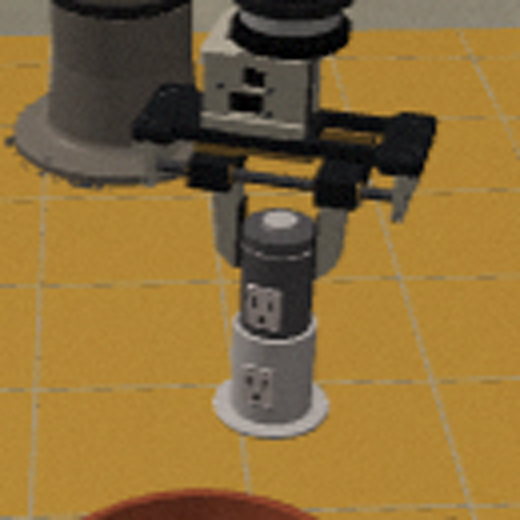

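Both stages are well out: the white sleeve spans about y=320–420 in the crop, with the dark column above it, held by the fingers. I'll continue to the solid stop.

>>> arm_command(
  moves=[
    [[-0.0005,0,-0.0005],[0,0,0],0.04],
    [[-0.0005,0,-0.001],[0,0,0],0.04],
    [[-0.0005,0,-0.0015],[0,0,0],0.04],
    [[-0.0005,0,-0.002],[0,0,0],0.04],
    [[-0.0005,0,-0.002],[0,0,0],0.04],
  ],
  squeeze=35,
)

```text
time: 10.3
tool_pos: [0.4576, 0.0996, 0.1202]
tool_rot: [3.142, -0.002, 2.813]
contact_force: [7.1, 3.8, -20.5]
opening: 0.0512
grip_force: 35.0
```

>>> arm_command(
  moves=[
    [[0,0,0],[0,0,0],0.04],
    [[0,0,0],[0,0,0],0.04],
    [[0,0,0],[0,0,0],0.04],
    [[0,0,0],[0,0,0],0.04],
    [[0,0,0],[0,0,0],0.04],
  ],
)

```text
time: 10.8
tool_pos: [0.4576, 0.0995, 0.1202]
tool_rot: [3.142, -0.002, 2.813]
contact_force: [6.2, 4.0, -20.4]
opening: 0.0517
grip_force: 35.0
```

```bash
python3 - <<'E'
from h import *
m=robot.camera_model("scene");b=robot.read_camera("scene");cv2.imwrite("pics/s4.png",b[:,:,::-1])
cv2.imwrite("pics/s4c.png",cv2.resize(b[70:200,210:340],None,fx=4,fy=4,interpolation=cv2.INTER_CUBIC)[:,:,::-1])
def px(z):
    p=m["R"]@np.array([.457,.0992,z])+m["t"];return ((m["fx"]*p[0]/p[2]+m["cx"]-210)*4,(m["fy"]*p[1]/p[2]+m["cy"]-70)*4)
print([(z,px(z)) for z in(.075,.1455,.1515,.1565)])
s=robot.observe();print(s["time"],s["tool_pos"],s["contact_force"],s["grip_force"])
E
```

```text
[(0.075, (np.float64(274.3386567871785), np.float64(317.6430491658667))), (0.1455, (np.float64(278.83908274261285), np.float64(230.3866861378349))), (0.1515, (np.float64(279.23921413918265), np.float64(222.62875150147977))), (0.1565, (np.float64(279.5748058894751), np.float64(216.12214170882908)))]
10.85 [0.45758037 0.09954634 0.12019704] [  6.97596527   3.55386444 -20.58905103] 34.996485114097595
```

View pics/s4c.png

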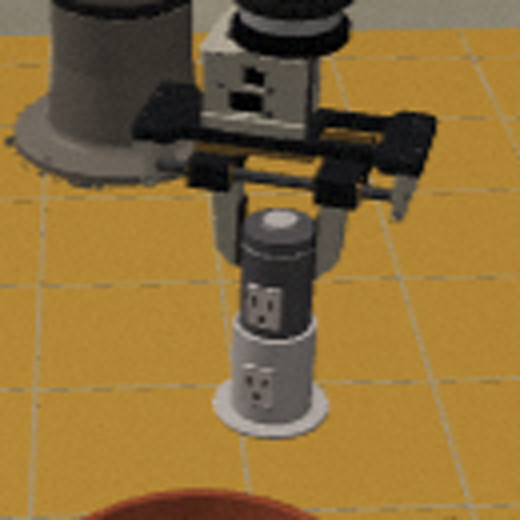

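The button top appears at about (280,218), against a predicted (280,216) at full height. The pull is steady at 20 N against the stop, so I'm handing in.

```bash
python3 -c "
from cell import robot
print(robot.hand_in())"
```

```text
the job is handed in; nothing more can be done
None
```

I pressed the button, then gripped the popped-up tower by its sides and pulled it straight up to the solid second stop. I handed in at about 11 s with the arm still holding it there (35 N grip, steady 20 N pull), and the arm went near none of the bystanders.

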